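# Seat tube caps in a guarded bench press

## Robot

A 6-joint arm with a two-finger parallel gripper is mounted at the origin on a cart in front of the work surface, level with it; the furniture and walls round the work are solid. World frame = base frame: x ahead of the robot, y to its left, z up, the work surface at z = 0. Lengths are in m, angles in rad, forces in N, time in s.
With the tool pointing down it reaches from about 0.35 to 0.975 m from the base axis. Payload 4.9 kg.
Tool frame: the origin (TCP) lies midway between the tips of the shut fingers; the grasp point (between the pads) lies 19 mm behind it; x points along the fingers, z is the direction in which the jaws open and shut, and the axes are right-handed (so a half turn about x gives the same grasp; the last joint's range is limited). The gripper opens to 85 mm and grips with 20 to 120 N. Pads are 22 mm wide; open, the fingers measure 114 mm over their backs; the gripper's body (76 mm by 85 mm) begins 54 mm behind the grasp point. The pads swing forward as they close: fully open they stand 13 mm farther back than shut.
Start: joints at [-1.453, 0.053, 1.613, -0, 1.476, -0.119], TCP at [0.147, -0.608, 0.231] pointing down, gripper open.
Joint ranges: [-3.01, 3.01], [-1.01, 2.22], [0.06, 2.58], [-1.02, 4.17], [0.09, 2.62], [-3.14, 3.14]. Speed limits (rad/s): [2.57, 2.57, 3.14, 3.14, 3.14, 3.14].

## Interface

Orientations are given as a unit quaternion [w, x, y, z].
In Python, from plant import state, cams, workorder, nets gives the robot as it stands.
- The arm moves only by the tool play_rows, never from a script. Its argument "motion" is a list of rows, each a list of 3 entries, a list of its own where there are three numbers: the closure, from -1 (fully open) to 1 (shut), then the shift along the world's x, y, z in m, then the turn about the world's z in rad. A call has 1 to 5 rows; each row is the pose to reach, as a shift and turn from the pose commanded when the call began; what a row does not reach only later rows make up. A row lasts 1/10 s, in which the tool goes at most 50 mm and 8.59 degrees, less where a joint would pass 70% of its speed; a pose out of reach is approached as far as the arm can. A call with a gripper value outside its range is refused whole. The fingers move at their own pace and stop on an object; the grip force is fixed at half the most. Time passes only in rows, so rows that repeat a pose let the fingers close. It gives the time, the measured TCP pose, the force and the opening at its end, in the units of the state.
- state(): the state, without advancing time (a new reading comes with each control period).
- cams.grab_frame(name): name is "scene" or "side" or "wrist"; returns (picture, depth): 480x640x3 uint8, red, green, blue; 480x640 float32, m along the optical axis (not along the pixel's ray), 0 where there is no reading.
- cams.camera_info(name): a dict with "K" (3x3 intrinsics, pixels), "rvec" (rotation vector, rad) and "tvec" (3), from world to camera coordinates, as OpenCV has them. Camera axes: x right, y down, z forward; pixel columns grow to the right and rows downward; lengths in m; the calibration is good to about 2 mm. A picture is of the moment at which its call begins: read the wrist's pose just before it. camera_info takes no time and is no camera call; for the wrist camera it gives the pose at the moment of the call.
- workorder.job_done(): hands the job in, once; it reports no verdict.
Trained networks look in the newest picture that a camera, given by its name, has taken for a name from the list of things; names that differ only in an ending like _2 or _b are one class to them, and where a whole thing is asked for, a point or a joint stands for the part that bears it (a point fixed in the world has none). Each returns a list of dicts, best first, with "score" (0 to 1); they miss things now and then, are a little off and sometimes report something else, mostly with a low value. They report only what shows in the picture. A call takes as long as a camera call. They do not tell look-alikes from the thing itself.
- nets.recognise(camera, target): "at" ([x, y, z] in m, in world coordinates, good to about 4 mm: the middle of the surface that is visible of it).
- nets.landmark_of(camera, target): "at" ([x, y, z] in m, in world coordinates, good to about 4 mm: a listed point, or the origin of a listed thing).
The state is a dict: "time": time; "joint_pos": joint angles; "joint_vel": joint speeds; "joint_efforts": joint torques, N m; "tool_pos": TCP position; "tool_rot": TCP orientation; "contact_force": force on the tool from outside, world axes, zero at the start; "ft_torque": the same for the moment, N m; "gripper_width": opening from 0.0 (shut) to 1.0 (fully open).
Only numpy, scipy, OpenCV 4.12 (cv2) and the standard library are available. Lean on these libraries where they do the work, as an engineer would, in place of code of your own. Each camera call takes 0.05 s, during which the arm holds its last target.

## Task

With the fingertips, push the rack of sample tubes along its guide channel into the cap press until it rests against the stop; do not lift it. Then reach down through the window of the guard, press the lever all the way down to its stop for about a second, and come out again so that the lever springs back, leaving the rack home. Never touch the guard or its window frame, do not work the lever before the rack is home, and leave the bottle, the weight and the dishes standing where they are.

Things in the scene. Friction and masses are not known exactly. Their poses are not given: they have to be found in the camera images.
- press: Bench cap press, fixed, grey base 8 mm thick. Origin: underside of the base (worktop height) straight below the lever pad; z up; x from the front of the press to its column at the back, away from the robot; y along the guide channel to its open end, to the robot's left. Base reaches to y = +280 mm; column at x = 70 to 94 mm, up to 136 mm high. Yaw within 0.2 rad of the worktop's axes.
- stop_face (a point): Middle of the end stop's face (y = -20 mm, x = 0 in the press's frame), 23 mm up; the stop is a steel block 38 mm high. The channel runs from it along +y for 250 mm, between two steel rails with inner faces at x = -36 and +36 mm, their tops 18 mm above the worktop; its floor is 8 mm up.
- guard: Fixed guard over the press, same origin and axes as the press: a sloping aluminium window frame, 6 mm thick, on four legs, with clear plastic sheets at front and sides. It lies within x = -64 to +64 mm and y = -71 to +71 mm of the press and is at most 165 mm high. The rack passes below its +y side sheet. Not to be touched.
- window_center (a point): Centre of the window opening in the guard, 145 mm above the worktop, straight above the lever pad (within 4 mm). The opening measures 110 mm along the press's y and 93 mm along its x. The frame rises towards +x at 15 degrees: its front opening edge is about 132 mm, its rear one about 157 mm high. Frame bars are 16 mm wide.
- lever_pad (a point): Centre of the top face of the black lever pad, 40 mm (x) by 46 mm (y), 10 mm thick, on the end of a steel arm that points towards the robot below the window. At rest the face is level, 125 mm above the worktop; fully pressed it is 25 mm lower, sloping down to the front by 0.3 rad, and has swung 2 to 4 mm towards +x of the press.
- press_lever (a joint): Angle of the lever about its pivot, 86 mm behind the pad centre: 0 at rest (up), 0.30 rad at its lower stop. A spring returns it when released; pushing at the pad's centre takes about 3 N to start and 9.5 N to reach the stop.
- rack_center (a point): Centre (half-way up) of the loose orange tube rack, 65 mm wide, 160 mm long, 42 mm high with its capped tubes, about 0.25 kg. It stands in the channel, long side along the press's y, partly pulled out. Its outer end face, the one to push, is 80 mm from this point towards +y. Against the stop this point lies at y = +60 mm in the press's frame; it starts 60 to 110 mm farther out.
- rack: The same rack; origin at the centre of its underside, z up, y along its length.
- bottle: Bystander: white screw-cap bottle, 47 mm across and 85 mm high, standing beside the channel. Origin at the centre of its underside.
- weight: Bystander: grey check weight, 29 mm across and 50 mm high, standing beside the channel. Origin at the centre of its underside.
- dishes: Bystander: stack of white round dishes, 90 mm across and 61 mm high, standing to the robot's right of the press. Origin at the centre of its underside.
Things that resemble listed ones, but are neither listed nor needed, are in the scene too. What is meant by the rack is not pink, and is the smaller of those in its own colour.

How it is judged:
By the outcome, as a careful person would: the job done as asked, in the order asked, and still so for the second after the job is handed in, with the robot touching nothing.
It also fails if it takes over 51 s, if anything falls off the work surface, if the arm or the gripper's body presses on something with over 40 N, if the wrist force passes 120 N, or if a joint passes its speed limit or range.

## Working session

There is one attempt and no reset: what is moved stays moved. The work goes in short steps, Python scripts to look and compute and a tool call to move; the robot and the scene stay as the last step left them, time stands still between calls to the robot, and variables do not carry over. Pictures are saved under pics/ and viewed, and the job is handed in when it is done.

Besides the shell and the picture viewer there is one more tool, called after "Call:" by a JSON object that holds its "name" and its "arguments", one argument or row to a line. play_rows: Moves the arm, as the interface text tells. Its arguments: {"type":"object","properties":{"motion":{"type":"array","items":{"type":"array"}}},"required":["motion"]}

```bash
ls; mkdir -p pics
python3 - <<'E'
from plant import state,cams,nets
import cv2
s=state();print(s['time'],s['tool_pos'],s['tool_rot'],s['gripper_width'])
for n in ("scene","side"):
    p,d=cams.grab_frame(n);cv2.imwrite(f"pics/{n}0.png",p[:,:,::-1])
    for t in ["stop_face","window_center","lever_pad","rack_center","press","bottle","weight","dishes"]:
        print(n,t,[(round(r['score'],2),[round(float(v),4) for v in r['at']]) for r in nets.landmark_of(n,t)[:3]])
print(state()['time'])
E
```

```text
pics
0.0 [ 0.14652048 -0.60695492  0.23009896] [ 0.55504123  0.43795669  0.55605931 -0.43694532] 0.9987718666306563
scene stop_face [(0.8, [0.4747, -0.0934, 0.023])]
scene window_center [(0.58, [0.4791, -0.073, 0.1468])]
scene lever_pad [(0.78, [0.4749, -0.0745, 0.126])]
scene rack_center [(0.9, [0.4836, 0.0882, 0.0307]), (0.78, [0.4434, 0.3693, 0.0254]), (0.68, [0.465, 0.6186, 0.0223])]
scene press [(0.78, [0.4792, -0.0756, 0.0])]
scene bottle [(0.95, [0.6192, 0.0791, 0.0013])]
scene weight [(0.69, [0.3639, 0.1002, -0.0001])]
scene dishes []
side stop_face []
side window_center [(0.57, [0.4778, -0.0752, 0.1444])]
side lever_pad [(0.46, [0.474, -0.0752, 0.1244])]
side rack_center [(0.89, [0.4887, 0.0907, 0.0294]), (0.86, [0.4417, 0.371, 0.0341]), (0.79, [0.468, 0.6174, 0.0171])]
side press [(0.97, [0.4759, -0.0761, 0.0014])]
side bottle [(0.6, [0.6169, 0.0748, 0.0021]), (0.59, [0.4791, -0.0956, 0.0219])]
side weight [(0.74, [0.3659, 0.1038, -0.0002])]
side dishes [(0.68, [0.4131, -0.2409, 0.0023])]
0.9
```

View pics/scene0.png

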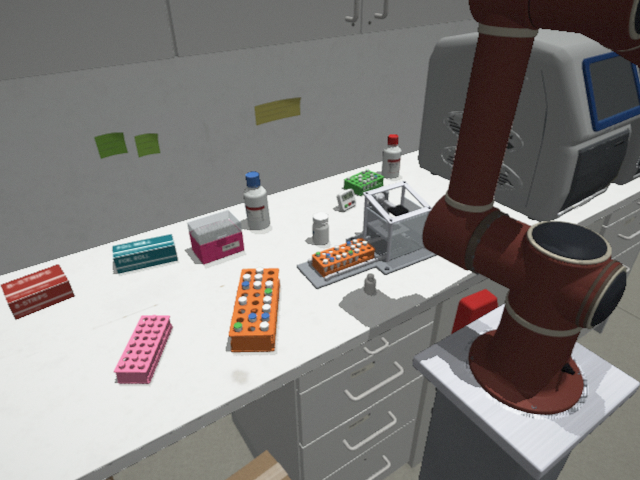

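View pics/side0.png

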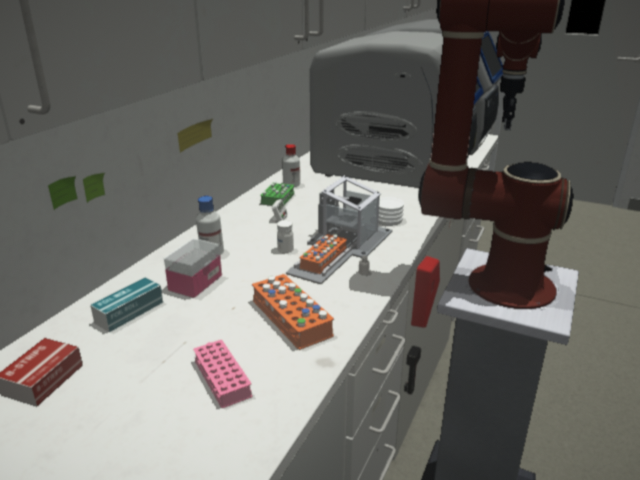

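The scene shows the small orange rack in the channel at about (345,257), the guard at (395,220) and a larger orange look-alike at (255,308). Next I measure the press yaw from depth.

```bash
cat > h.py <<'E'
import numpy as np,cv2
from plant import state,cams,nets
from scipy.spatial.transform import Rotation as R
def cloud(n):
    ci=cams.camera_info(n);p,d=cams.grab_frame(n)
    K=np.array(ci['K']);Rm=cv2.Rodrigues(np.array(ci['rvec'],float))[0];t=np.array(ci['tvec']).ravel()
    v,u=np.mgrid[:480,:640]
    c=np.stack([(u-K[0,2])/K[0,0]*d,(v-K[1,2])/K[1,1]*d,d],-1)
    w=(c-t)@Rm; w[d==0]=np.nan
    return p,w
E
python3 - <<'E'
from h import *
s=state();q=s['tool_rot'];r=R.from_quat([*q[1:],q[0]]);print(r.as_matrix().round(3))
for n in('scene','side'):
    p,w=cloud(n);np.savez(f'{n}.npz',p=p,w=w)
    m=(w[...,0]>.38)&(w[...,0]<.6)&(w[...,1]>-.2)&(w[...,1]<.26)&(w[...,2]>.003)&(w[...,2]<.22)
    print(n,m.sum())
    pts=w[m]; 
    # top view height map 2mm cells
    H=np.zeros((230,110))
    for x,y,z in pts:
        i=int((.26-y)/.002);j=int((x-.38)/.002)
        if 0<=i<230 and 0<=j<110:H[i,j]=max(H[i,j],z)
    im=cv2.applyColorMap((np.clip(H/.06,0,1)*255).astype(np.uint8),cv2.COLORMAP_JET)
    cv2.imwrite(f'pics/top_{n}.png',cv2.resize(im,None,fx=2.5,fy=2.5,interpolation=0))
a=[cv2.imread(f'pics/top_{n}.png') for n in('scene','side')];cv2.imwrite('pics/top.png',np.hstack(a))
E
```

```text
[[-0.     0.972  0.235]
 [ 0.     0.235 -0.972]
 [-1.    -0.    -0.   ]]
scene 6956
side 5740
```

View pics/top.png

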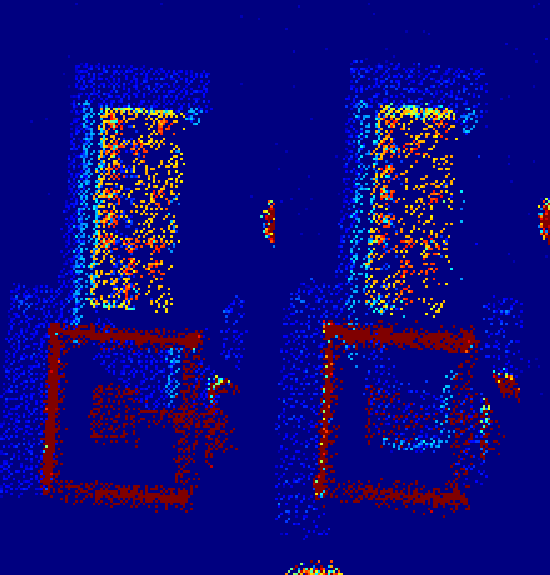

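Run:
```python
from h import *
for n in('scene','side'):
    w=np.load(f'{n}.npz')['w'].reshape(-1,3)
    w=w[np.isfinite(w).all(1)]
    # rotate into yaw frame, hist edges
    best=None
    m=(w[:,0]>.38)&(w[:,0]<.6)&(w[:,1]>-.2)&(w[:,1]<.26)
    q=w[m]
    from scipy.optimize import minimize_scalar
    # yaw from rack end face / base: use frame pts sharpness
    f=q[(q[:,2]>.128)&(q[:,2]<.17)]
    def sharp(a,pts,ax):
        c,s=np.cos(a),np.sin(a);x=c*pts[:,0]+s*pts[:,1];y=-s*pts[:,0]+c*pts[:,1]
        v=(x,y)[ax];h,_=np.histogram(v,np.arange(-.3,.8,.002));return (h.astype(float)**2).sum()
    al=np.arange(-.2,.2,.005)
    for nm,pts,ax in(('frame x',f,0),('frame y',f,1)):
        S=np.array([sharp(a,pts,ax) for a in al]);print(n,nm,al[np.argsort(-S)[:4]].round(3))
    a=-.058;c,s=np.cos(a),np.sin(a)
    X=lambda p:np.stack([c*p[:,0]+s*p[:,1],-s*p[:,0]+c*p[:,1]],1)
    F=X(f);print('frame x pct',np.percentile(F[:,0],[1,3,97,99]).round(4),'y',np.percentile(F[:,1],[1,3,97,99]).round(4))
    pad=q[(q[:,2]>.118)&(q[:,2]<.13)];P=X(pad);o=X(np.array([[.4755,-.0745,0]]))[0]
    k=(abs(P-o)<.032).all(1);P=P[k]
    print('o',o,'pad n',k.sum(),np.percentile(P[:,0],[3,50,97]).round(4),np.percentile(P[:,1],[3,50,97]).round(4),pad[k][:,2].mean())
    b=X(q[(q[:,2]>.005)&(q[:,2]<.011)]);print('base y max',np.percentile(b[:,1],[98,99,99.7]).round(4))
    hh=X(q[(q[:,2]>.025)&(q[:,2]<.06)]);hh=hh[abs(hh[:,0]-o[0])<.036];hh=hh[hh[:,1]>o[1]+.1];print('rack y max',np.percentile(hh[:,1],[1,98,99,99.7]).round(4),'x',np.percentile(hh[:,0],[1,99]))
```

```text
scene frame x [-0.05  -0.055 -0.06  -0.065]
scene frame y [-0.06  -0.065 -0.05  -0.055]
frame x pct [0.419  0.4199 0.548  0.5545] y [-0.1161 -0.1143  0.0247  0.0255]
o [ 0.47901901 -0.04681119] pad n 174 [0.4572 0.4759 0.5056] [-0.0657 -0.0428 -0.0224] 0.12330902435470929
base y max [0.2318 0.233  0.2346]
rack y max [0.0557 0.2002 0.2006 0.2009] x [0.45015189 0.51308076]
side frame x [-0.055 -0.06  -0.08  -0.075]
side frame y [-0.075 -0.09  -0.135 -0.065]
frame x pct [0.419  0.4202 0.5421 0.5664] y [-0.1178 -0.1141  0.0257  0.0287]
o [ 0.47901901 -0.04681119] pad n 92 [0.4568 0.4713 0.5008] [-0.0666 -0.0448 -0.0243] 0.12423468366503436
base y max [0.2327 0.2343 0.2364]
rack y max [0.0569 0.2015 0.2022 0.2041] x [0.45064712 0.5132805 ]
```

Run:
```python
from h import *
for n in('scene','side'):
    w=np.load(f'{n}.npz')['w'].reshape(-1,3);w=w[np.isfinite(w).all(1)]
    m=(w[:,1]<-.3)&(w[:,1]>-1)&(w[:,2]>.05)&(w[:,0]>.3)&(w[:,2]<.5)
    print(n,'machine xmin,ymax',np.percentile(w[m][:,0],[0,1,5]) if m.any() else 0,np.percentile(w[m][:,1],[95,99,100]) if m.any() else 0)
    m=(w[:,1]>.22)&(w[:,1]<.5)&(w[:,2]>.02)&(w[:,0]>.3)&(w[:,0]<.53)&(w[:,2]<.2)
    print('bigrack',np.percentile(w[m],[1,99],axis=0).round(3))
```

```text
scene machine xmin,ymax [0.30000668 0.30225267 0.31157154] [-0.34864571 -0.3098772  -0.3001266 ]
bigrack [[0.327 0.286 0.022]
 [0.525 0.464 0.062]]
side machine xmin,ymax [0.30004524 0.35956928 0.38550515] [-0.36087365 -0.31520891 -0.30002324]
bigrack [[0.327 0.284 0.021]
 [0.525 0.465 0.063]]
```

Call:
{"name": "play_rows", "arguments": {
  "motion": [
    [1, [0.01, 0.045, 0.01], -0.04],
    [1, [0.02, 0.09, 0.02], -0.1],
    [1, [0.03, 0.135, 0.03], -0.2],
    [1, [0.045, 0.18, 0.03], -0.295],
    [1, [0.06, 0.225, 0.03], -0.295]
  ]
}}

```text
time: 1.5
tool_pos: [0.2069, -0.3811, 0.2618]
tool_rot: [-0.485, -0.515, -0.484, 0.515]
contact_force: [0.5, -0.3, 0.1]
gripper_width: 0.144
```

Call:
{"name": "play_rows", "arguments": {
  "motion": [
    [1, [0.02, 0.045, 0], 0],
    [1, [0.04, 0.09, 0], 0],
    [1, [0.06, 0.135, 0], 0],
    [1, [0.08, 0.18, 0], 0],
    [1, [0.1, 0.225, 0], 0]
  ]
}}

```text
time: 2.0
tool_pos: [0.3069, -0.1558, 0.2616]
tool_rot: [0.486, 0.515, 0.484, -0.514]
contact_force: [2.1, -0.6, 0.0]
gripper_width: 0.002
```

Call:
{"name": "play_rows", "arguments": {
  "motion": [
    [1, [0.02, 0.045, 0], 0],
    [1, [0.04, 0.09, 0], 0],
    [1, [0.06, 0.135, 0], 0],
    [1, [0.08, 0.18, 0], 0],
    [1, [0.1, 0.225, 0], 0]
  ]
}}

```text
time: 2.5
tool_pos: [0.4071, 0.0698, 0.2618]
tool_rot: [0.486, 0.515, 0.485, -0.514]
contact_force: [1.4, -1.5, 0.9]
gripper_width: -0.001
```

Call:
{"name": "play_rows", "arguments": {
  "motion": [
    [1, [0.03, 0.04, 0], 0],
    [1, [0.06, 0.08, 0], 0],
    [1, [0.075, 0.12, 0], 0],
    [1, [0.085, 0.155, 0], 0],
    [1, [0.085, 0.155, 0], 0]
  ]
}}

```text
time: 3.0
tool_pos: [0.4919, 0.2258, 0.2608]
tool_rot: [-0.486, -0.513, -0.487, 0.513]
contact_force: [0.1, -0.6, -0.8]
gripper_width: -0.0
```

Run:
```python
from h import *
s=state();print(s['tool_pos'],s['joint_pos'].round(2) if hasattr(s['joint_pos'],'round') else s['joint_pos'])
q=s['tool_rot'];print(R.from_quat([*q[1:],q[0]]).as_matrix().round(3))
p,w=cloud('wrist');np.savez('wrist.npz',p=p,w=w);cv2.imwrite('pics/w1.png',p[:,:,::-1])
for t in('rack_center','lever_pad','stop_face','window_center','press'):
    print(t,[(round(r['score'],2),[round(float(v),4) for v in r['at']]) for r in nets.landmark_of('wrist',t)[:3]])
```

```text
[0.49194631 0.22578315 0.26078906] [ 0.29 -0.16  1.77  0.    1.53  1.92]
[[-0.001  0.999 -0.054]
 [ 0.001 -0.054 -0.999]
 [-1.    -0.001 -0.001]]
rack_center [(0.83, [0.488, 0.0917, 0.0273]), (0.65, [0.439, 0.3725, 0.0306])]
lever_pad []
stop_face []
window_center [(0.3, [0.4765, -0.0718, -0.0005])]
press [(0.59, [0.4753, -0.0741, 0.0002])]
```

View pics/w1.png

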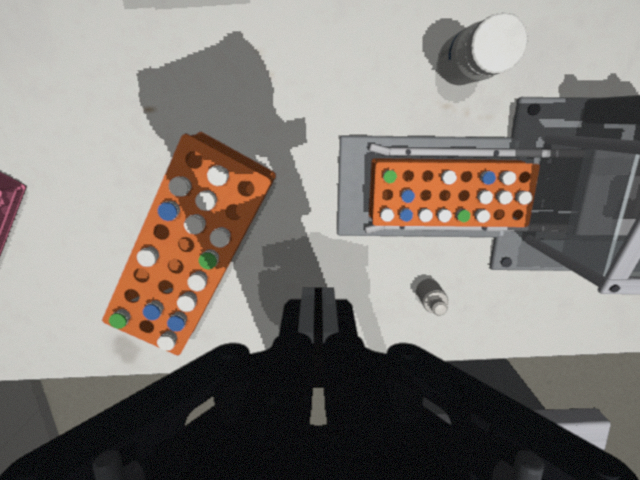

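Run:
```python
from h import *
ci=cams.camera_info('wrist');Rm=cv2.Rodrigues(np.array(ci['rvec'],float))[0];print('cam pos',-Rm.T@np.array(ci['tvec']).ravel())
d=np.load('wrist.npz');w=d['w']
O=np.array([.4746,-.0728]);a=-.058;c,s=np.cos(a),np.sin(a)
def X(p):
    q=p[...,:2]-O;return np.stack([c*q[...,0]+s*q[...,1],-s*q[...,0]+c*q[...,1],p[...,2]],-1)
L=X(w)
for (v,u) in [(136,342),(235,340),(165,372),(224,372),(195,371),(195,375),(150,430),(230,430),(153,385),(229,385),(112,525)]:print((u,v),L[v,u].round(4))
P=L.reshape(-1,3);P=P[np.isfinite(P).all(1)]
m=(P[:,2]>.022)&(P[:,2]<.06)&(abs(P[:,0])<.05)&(P[:,1]>.1)&(P[:,1]<.3);print(np.percentile(P[m],[.5,2,98,99.5],axis=0).round(4))
for lo in(.12,.15,.18,.21,.24):
    m=(P[:,2]>.015)&(P[:,2]<.021)&(abs(P[:,0])<.06)&(P[:,1]>lo)&(P[:,1]<lo+.03)
    x=P[m][:,0];print(lo,[ (np.percentile(t,[5,50,95]).round(4),len(t)) for t in(x[x<-.03],x[x>.03]) if len(t)])
m=(P[:,2]>.004)&(P[:,2]<.011)&(abs(P[:,0])<.04);print('base ymax',np.percentile(P[m][:,1],[99,99.8]))
```

```text
cam pos [0.56939504 0.21645823 0.40364549]
(342, 136) [0.0592 0.2735 0.0063]
(340, 235) [-0.0484  0.2732  0.0079]
(372, 165) [0.0311 0.2426 0.0187]
(372, 224) [-0.0334  0.2389  0.0146]
(371, 195) [0.0008 0.243  0.0244]
(375, 195) [0.0042 0.2414 0.0406]
(430, 150) [0.0463 0.1838 0.0169]
(430, 230) [-0.0421  0.1724  0.0076]
(385, 153) [0.0432 0.2298 0.0178]
(385, 229) [-0.0385  0.2246  0.0165]
(525, 112) [0.0838 0.0882 0.008 ]
[[-0.027   0.1007  0.0226]
 [-0.026   0.1028  0.0348]
 [ 0.0361  0.2426  0.0506]
 [ 0.0368  0.243   0.051 ]]
0.12 [(array([-0.0393, -0.0367, -0.0342]), 124), (array([0.0359, 0.0436, 0.0477]), 273)]
0.15 [(array([-0.0382, -0.0363, -0.0343]), 109), (array([0.0365, 0.0444, 0.0484]), 274)]
0.18 [(array([-0.0384, -0.0365, -0.0344]), 108), (array([0.0365, 0.0443, 0.0482]), 262)]
0.21 [(array([-0.0391, -0.0365, -0.0345]), 126), (array([0.0355, 0.0443, 0.0493]), 285)]
0.24 [(array([-0.0415, -0.0378, -0.0343]), 49), (array([0.0329, 0.0482, 0.0521]), 57)]
base ymax [0.63710722 0.64423438]
```

Call:
{"name": "play_rows", "arguments": {
  "motion": [
    [1, [0, 0, -0.05], 0],
    [1, [0.001, 0, -0.1], 0],
    [1, [0.002, 0, -0.15], 0],
    [1, [0.003, 0, -0.195], 0],
    [1, [0.003, 0, -0.22], 0]
  ]
}}

```text
time: 3.8
tool_pos: [0.492, 0.2206, 0.0372]
tool_rot: [-0.484, -0.513, -0.486, 0.517]
contact_force: [0.2, -0.4, -0.1]
gripper_width: -0.004
```

Call:
{"name": "play_rows", "arguments": {
  "motion": [
    [1, [0, 0, -0.01], 0],
    [1, [0, 0, -0.018], 0],
    [1, [0, 0, -0.018], 0]
  ]
}}

```text
time: 4.1
tool_pos: [0.4952, 0.2222, 0.0239]
tool_rot: [0.485, 0.515, 0.485, -0.514]
contact_force: [-0.3, 0.1, 0.6]
gripper_width: -0.001
```

Call:
{"name": "play_rows", "arguments": {
  "motion": [
    [1, [-0.0006, -0.01, 0], 0],
    [1, [-0.0012, -0.02, 0], 0],
    [1, [-0.0017, -0.03, 0], 0],
    [1, [-0.002, -0.035, 0], 0],
    [1, [-0.0023, -0.04, 0], 0]
  ]
}}

```text
time: 4.6
tool_pos: [0.4927, 0.1822, 0.0238]
tool_rot: [0.485, 0.515, 0.485, -0.514]
contact_force: [-0.0, 2.7, 1.3]
gripper_width: 0.003
```

Call:
{"name": "play_rows", "arguments": {
  "motion": [
    [1, [-0.0004, -0.007, 0], 0],
    [1, [-0.0008, -0.014, 0], 0],
    [1, [-0.0012, -0.021, 0], 0],
    [1, [-0.0016, -0.028, 0], 0],
    [1, [-0.002, -0.035, 0], 0]
  ]
}}

```text
time: 5.1
tool_pos: [0.4907, 0.1472, 0.0237]
tool_rot: [0.485, 0.515, 0.485, -0.514]
contact_force: [0.5, 3.7, 3.3]
gripper_width: -0.002
```

Call:
{"name": "play_rows", "arguments": {
  "motion": [
    [1, [-0.0004, -0.007, 0], 0],
    [1, [-0.0008, -0.014, 0], 0],
    [1, [-0.0012, -0.021, 0], 0],
    [1, [-0.0016, -0.028, 0], 0],
    [1, [-0.002, -0.035, 0], 0]
  ]
}}

```text
time: 5.6
tool_pos: [0.4881, 0.1118, 0.0231]
tool_rot: [-0.485, -0.514, -0.485, 0.514]
contact_force: [-0.0, 4.3, 3.4]
gripper_width: 0.0
```

Call:
{"name": "play_rows", "arguments": {
  "motion": [
    [1, [-0.0003, -0.006, 0], 0],
    [1, [-0.0007, -0.012, 0], 0],
    [1, [-0.001, -0.017, 0], 0],
    [1, [-0.0012, -0.021, 0], 0]
  ]
}}

```text
time: 6.0
tool_pos: [0.4868, 0.0909, 0.0231]
tool_rot: [-0.485, -0.514, -0.485, 0.515]
contact_force: [0.4, 2.7, 1.9]
gripper_width: -0.0
```

Call:
{"name": "play_rows", "arguments": {
  "motion": [
    [1, [-0.0001, -0.002, 0], 0],
    [1, [-0.0002, -0.004, 0], 0]
  ]
}}

```text
time: 6.2
tool_pos: [0.4866, 0.0872, 0.0231]
tool_rot: [-0.485, -0.514, -0.485, 0.515]
contact_force: [-0.1, 3.0, 0.7]
gripper_width: -0.002
```

Call:
{"name": "play_rows", "arguments": {
  "motion": [
    [1, [-0.0001, -0.0015, 0], 0],
    [1, [-0.0001, -0.003, 0], 0]
  ]
}}

```text
time: 6.4
tool_pos: [0.4866, 0.0844, 0.0231]
tool_rot: [-0.485, -0.514, -0.485, 0.514]
contact_force: [-0.3, 2.5, 0.5]
gripper_width: 0.0
```

Call:
{"name": "play_rows", "arguments": {
  "motion": [
    [1, [-0.0001, -0.001, 0], 0],
    [1, [-0.0001, -0.002, 0], 0]
  ]
}}

```text
time: 6.6
tool_pos: [0.4865, 0.0824, 0.0231]
tool_rot: [-0.485, -0.514, -0.485, 0.514]
contact_force: [0.2, 2.3, 0.8]
gripper_width: -0.0
```

Call:
{"name": "play_rows", "arguments": {
  "motion": [
    [1, [-0.0001, -0.001, 0], 0],
    [1, [-0.0001, -0.002, 0], 0]
  ]
}}

```text
time: 6.8
tool_pos: [0.4864, 0.0803, 0.0231]
tool_rot: [-0.485, -0.514, -0.485, 0.514]
contact_force: [-0.1, 2.1, 0.2]
gripper_width: 0.002
```

Call:
{"name": "play_rows", "arguments": {
  "motion": [
    [1, [-0.0001, -0.001, 0], 0],
    [1, [-0.0001, -0.002, 0], 0]
  ]
}}

```text
time: 7.0
tool_pos: [0.4863, 0.0784, 0.0231]
tool_rot: [-0.485, -0.514, -0.485, 0.514]
contact_force: [-0.1, 2.7, 0.4]
gripper_width: 0.0
```

Call:
{"name": "play_rows", "arguments": {
  "motion": [
    [1, [-0.0001, -0.001, 0], 0],
    [1, [-0.0001, -0.002, 0], 0]
  ]
}}

```text
time: 7.2
tool_pos: [0.487, 0.0778, 0.0236]
tool_rot: [0.484, 0.516, 0.486, -0.513]
contact_force: [2.2, 9.9, 0.6]
gripper_width: -0.004
```

Call:
{"name": "play_rows", "arguments": {
  "motion": [
    [1, [-0.0001, -0.001, 0], 0],
    [1, [-0.0001, -0.002, 0], 0]
  ]
}}

```text
time: 7.4
tool_pos: [0.4878, 0.0773, 0.0243]
tool_rot: [0.484, 0.517, 0.486, -0.512]
contact_force: [2.9, 16.6, 1.5]
gripper_width: 0.002
```

Call:
{"name": "play_rows", "arguments": {
  "motion": [
    [1, [-0.0001, -0.001, 0], 0],
    [1, [-0.0001, -0.002, 0], 0]
  ]
}}

```text
time: 7.6
tool_pos: [0.4883, 0.0771, 0.0248]
tool_rot: [0.483, 0.519, 0.486, -0.511]
contact_force: [3.9, 24.5, 2.3]
gripper_width: 0.002
```

Call:
{"name": "play_rows", "arguments": {
  "motion": [
    [1, [0.0003, 0.006, 0], 0],
    [1, [0.0006, 0.012, 0], 0],
    [1, [0.0012, 0.025, 0], 0],
    [1, [0.002, 0.045, 0], 0],
    [1, [0.002, 0.06, 0.02], 0]
  ]
}}

```text
time: 8.1
tool_pos: [0.4855, 0.133, 0.0406]
tool_rot: [-0.484, -0.512, -0.486, 0.516]
contact_force: [0.7, 0.0, 0.1]
gripper_width: -0.0
```

Call:
{"name": "play_rows", "arguments": {
  "motion": [
    [1, [0, 0, 0.05], 0],
    [1, [0, 0, 0.1], 0],
    [1, [0, 0, 0.15], 0],
    [1, [0, 0, 0.2], 0],
    [1, [0, 0, 0.22], 0]
  ]
}}

```text
time: 8.6
tool_pos: [0.4902, 0.133, 0.2699]
tool_rot: [0.487, 0.517, 0.483, -0.512]
contact_force: [-0.3, 0.0, 1.4]
gripper_width: 0.002
```

```bash
cat > look.py <<'E'
from h import *
import sys
tag=sys.argv[1]
O=np.array([.4746,-.0728]);a=-.058;c,s=np.cos(a),np.sin(a)
def X(p):
    q=p[...,:2]-O;return np.stack([c*q[...,0]+s*q[...,1],-s*q[...,0]+c*q[...,1],p[...,2]],-1)
st=state();print(st['time'],st['tool_pos'],'press',X(st['tool_pos']),st['contact_force'])
for n in sys.argv[2:]:
    p,w=cloud(n);np.savez(f'{n}_{tag}.npz',p=p,w=w);cv2.imwrite(f'pics/{n}_{tag}.png',p[:,:,::-1])
    for t in('rack_center','lever_pad','stop_face','window_center'):
        print(n,t,[(round(r['score'],2),X(np.array(r['at'])).round(4)) for r in nets.landmark_of(n,t)[:3]])
    P=X(w).reshape(-1,3);P=P[np.isfinite(P).all(1)]
    m=(P[:,2]>.022)&(P[:,2]<.06)&(abs(P[:,0])<.045)&(P[:,1]>.08)&(P[:,1]<.25)
    if m.sum()>20:print('rack end',np.percentile(P[m],[98,99.5],axis=0)[:,1].round(4))
E
python3 look.py a scene wrist
```

```text
8.6 [0.49019471 0.13295688 0.26985672] press [0.00364128 0.20631488 0.26985672] [-0.32980602  0.04799236  1.42885379]
scene rack_center [(0.96, array([0.0055, 0.0579, 0.0297])), (0.78, array([-0.0457,  0.691 ,  0.0261])), (0.66, array([-0.0575,  0.4384,  0.0252]))]
scene lever_pad [(0.78, array([ 0.001 , -0.0015,  0.1241]))]
scene stop_face [(0.67, array([-0.047 , -0.1757,  0.003 ])), (0.64, array([-0.0011, -0.0015,  0.1277]))]
scene window_center [(0.63, array([ 0.0066, -0.    ,  0.1467]))]
rack end [0.1402 0.1408]
wrist rack_center [(0.9, array([0.0067, 0.0578, 0.027 ])), (0.64, array([-0.0596,  0.4411,  0.032 ]))]
wrist lever_pad [(0.65, array([-0.0008, -0.0046,  0.1242]))]
wrist stop_face []
wrist window_center [(0.97, array([ 0.004 , -0.0042,  0.1458]))]
rack end [0.1367 0.1368]
```

View pics/wrist_a.png

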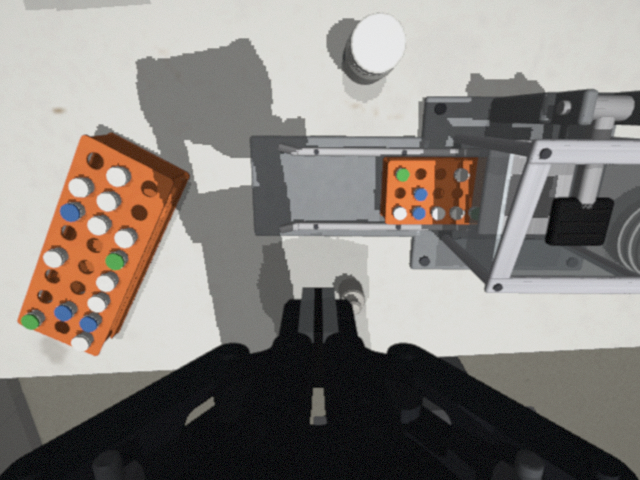

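View pics/scene_a.png

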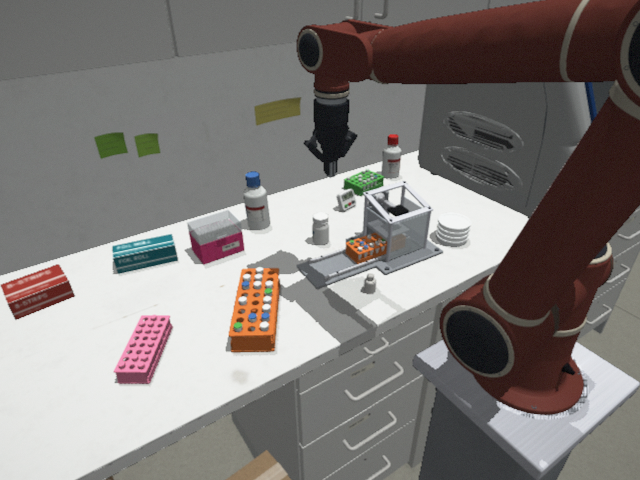

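Run:
```python
from h import *
a=-.058;c,s=np.cos(a),np.sin(a);T=np.array([.4902,.1330,.2699])
d=np.load('scene_a.npz');w=d['w'].reshape(-1,3)-T
x=c*w[:,0]+s*w[:,1];y=-s*w[:,0]+c*w[:,1];z=w[:,2]
for lo in range(-10,160,10):
    m=(z>lo/1e3)&(z<=(lo+10)/1e3)&(abs(x)<.12)&(abs(y)<.12)
    if m.sum()>3:print(lo,m.sum(),'x',np.percentile(x[m],[1,99]).round(3),'y',np.percentile(y[m],[1,99]).round(3))
p=d['p'][60:200,260:400,::-1];cv2.imwrite('pics/grip.png',cv2.resize(p,None,fx=4,fy=4))
```

```text
0 33 x [-0.013  0.003] y [-0.011  0.014]
10 55 x [-0.012  0.008] y [-0.012  0.016]
20 59 x [-0.012  0.009] y [-0.012  0.016]
30 46 x [-0.013  0.007] y [-0.011  0.016]
40 84 x [-0.015  0.006] y [-0.028  0.032]
50 144 x [-0.014  0.011] y [-0.037  0.041]
60 152 x [-0.019  0.014] y [-0.044  0.049]
70 165 x [-0.019  0.009] y [-0.052  0.057]
80 205 x [-0.019  0.007] y [-0.059  0.063]
90 209 x [-0.021  0.008] y [-0.057  0.061]
100 189 x [-0.022  0.005] y [-0.037  0.046]
110 139 x [-0.014  0.006] y [-0.035  0.041]
120 71 x [-0.038  0.011] y [-0.017  0.038]
130 158 x [-0.04   0.011] y [-0.023  0.039]
140 171 x [-0.039  0.011] y [-0.025  0.039]
150 164 x [-0.039  0.011] y [-0.027  0.039]
```

View pics/grip.png

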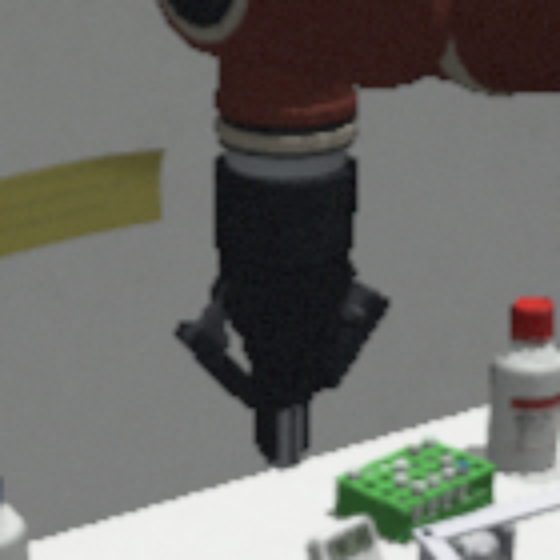

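Call:
{"name": "play_rows", "arguments": {
  "motion": [
    [1, [-0.003, -0.045, 0], 0],
    [1, [-0.007, -0.09, 0], 0],
    [1, [-0.01, -0.135, 0], 0],
    [1, [-0.013, -0.18, 0], 0],
    [1, [-0.014, -0.207, 0], 0]
  ]
}}

```text
time: 9.6
tool_pos: [0.4735, -0.0771, 0.2627]
tool_rot: [-0.485, -0.515, -0.485, 0.515]
contact_force: [0.9, 0.4, 0.3]
gripper_width: -0.0
```

Call:
{"name": "play_rows", "arguments": {
  "motion": [
    [1, [0, 0, 0], 0],
    [1, [0, 0, 0], 0]
  ]
}}

```text
time: 9.8
tool_pos: [0.474, -0.0747, 0.2627]
tool_rot: [-0.484, -0.515, -0.485, 0.515]
contact_force: [-0.2, 0.8, 0.5]
gripper_width: -0.003
```

```bash
python3 look.py b scene side wrist
python3 - <<'E'
from h import *
q=state()['tool_rot'];print(R.from_quat([*q[1:],q[0]]).as_matrix().round(3))
a=cv2.imread('pics/scene_b.png')[120:300,300:480];b=cv2.imread('pics/side_b.png')[120:300,270:450]
cv2.imwrite('pics/sb.png',cv2.resize(np.hstack([a,b]),None,fx=2.2,fy=2.2))
E
```

```text
9.8 [ 0.47397868 -0.07468985  0.2626985 ] press [-0.00051072 -0.00192269  0.2626985 ] [-0.20375102  0.75989813  0.50982964]
scene rack_center [(0.94, array([-0.0565,  0.4392,  0.0266])), (0.86, array([0.0022, 0.0555, 0.0276])), (0.82, array([-0.0466,  0.6909,  0.0219]))]
scene lever_pad [(0.8, array([ 0.0022, -0.0028,  0.1268]))]
scene stop_face [(0.37, array([-0.001 , -0.0024,  0.1266]))]
scene window_center [(0.95, array([ 0.0045, -0.0018,  0.1474]))]
rack end [0.1399 0.141 ]
side rack_center [(0.85, array([-0.0472,  0.6922,  0.0193])), (0.62, array([-0.0615,  0.438 ,  0.0352])), (0.6, array([0.0044, 0.0578, 0.0305]))]
side lever_pad [(0.61, array([ 0.001 , -0.    ,  0.1257])), (0.51, array([0.0057, 0.0574, 0.0081]))]
side stop_face []
side window_center [(0.82, array([ 0.0022, -0.002 ,  0.1431]))]
rack end [0.1421 0.1442]
wrist rack_center [(0.65, array([0.0082, 0.0603, 0.0248]))]
wrist lever_pad [(0.83, array([-0.002 , -0.0073,  0.1253]))]
wrist stop_face [(0.64, array([ 0.0023, -0.0228,  0.0209]))]
wrist window_center []
rack end [0.1359 0.1366]
[[ 0.     0.998 -0.058]
 [ 0.    -0.058 -0.998]
 [-1.     0.    -0.   ]]
```

View pics/wrist_b.png

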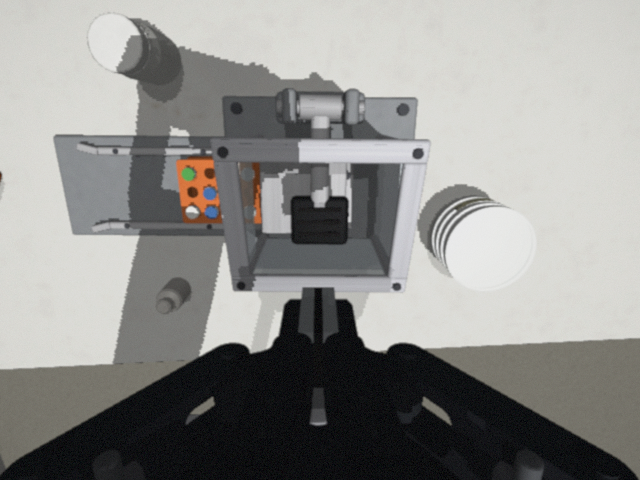

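View pics/sb.png

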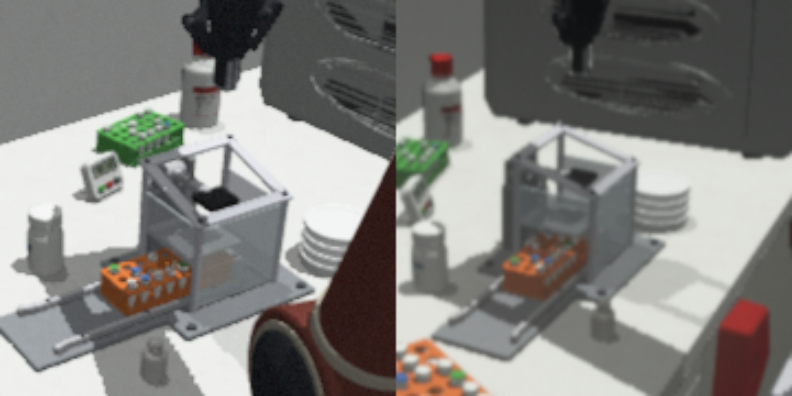

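The wrist view shows the fingertips (318,290) in line with the pad (320,220), centred between the frame's side bars (about 228 and 415), and the rack home. Descending.

Call:
{"name": "play_rows", "arguments": {
  "motion": [
    [1, [0.001, 0, -0.03], 0],
    [1, [0.001, 0, -0.06], 0],
    [1, [0.001, 0, -0.09], 0],
    [1, [0.001, 0, -0.11], 0],
    [1, [0.001, 0, -0.125], 0]
  ]
}}

```text
time: 11.05
tool_pos: [0.4744, -0.0744, 0.1365]
tool_rot: [-0.485, -0.514, -0.486, 0.515]
contact_force: [0.3, -0.4, -0.0]
gripper_width: 0.002
```

Call:
{"name": "play_rows", "arguments": {
  "motion": [
    [1, [0, 0, -0.002], 0],
    [1, [0, 0, -0.002], 0]
  ]
}}

```text
time: 11.25
tool_pos: [0.4754, -0.0746, 0.1366]
tool_rot: [0.485, 0.514, 0.485, -0.514]
contact_force: [0.2, -0.1, 0.1]
gripper_width: 0.003
```

Call:
{"name": "play_rows", "arguments": {
  "motion": [
    [1, [0, 0, -0.004], 0],
    [1, [0, 0, -0.008], 0],
    [1, [0, 0, -0.012], 0],
    [1, [0, 0, -0.016], 0],
    [1, [0, 0, -0.02], 0]
  ]
}}

```text
time: 11.75
tool_pos: [0.4756, -0.0747, 0.1169]
tool_rot: [0.486, 0.514, 0.485, -0.514]
contact_force: [-1.8, 0.3, 4.5]
gripper_width: -0.001
```

Call:
{"name": "play_rows", "arguments": {
  "motion": [
    [1, [0.0005, 0, -0.003], 0],
    [1, [0.001, 0, -0.006], 0],
    [1, [0.001, 0, -0.009], 0]
  ]
}}

```text
time: 12.05
tool_pos: [0.4764, -0.0747, 0.1079]
tool_rot: [-0.485, -0.514, -0.485, 0.514]
contact_force: [-2.8, 0.8, 7.1]
gripper_width: -0.001
```

Call:
{"name": "play_rows", "arguments": {
  "motion": [
    [1, [0, 0, -0.0015], 0],
    [1, [0, 0, -0.003], 0]
  ]
}}

```text
time: 12.25
tool_pos: [0.4768, -0.0748, 0.1054]
tool_rot: [0.486, 0.514, 0.485, -0.514]
contact_force: [-2.6, -0.4, 8.3]
gripper_width: 0.001
```

Call:
{"name": "play_rows", "arguments": {
  "motion": [
    [1, [0, 0, -0.001], 0],
    [1, [0, 0, -0.002], 0]
  ]
}}

```text
time: 12.45
tool_pos: [0.4771, -0.0748, 0.1037]
tool_rot: [0.486, 0.515, 0.485, -0.514]
contact_force: [-2.9, 1.3, 8.6]
gripper_width: -0.002
```

Call:
{"name": "play_rows", "arguments": {
  "motion": [
    [1, [0, 0, -0.001], 0],
    [1, [0, 0, -0.002], 0]
  ]
}}

```text
time: 12.65
tool_pos: [0.4774, -0.0749, 0.102]
tool_rot: [0.486, 0.515, 0.484, -0.514]
contact_force: [-2.7, 0.7, 9.9]
gripper_width: -0.004
```

Call:
{"name": "play_rows", "arguments": {
  "motion": [
    [1, [0, 0, -0.001], 0],
    [1, [0, 0, -0.002], 0]
  ]
}}

```text
time: 12.85
tool_pos: [0.4776, -0.0749, 0.1015]
tool_rot: [0.486, 0.515, 0.485, -0.514]
contact_force: [-8.3, 1.7, 19.7]
gripper_width: -0.002
```

Call:
{"name": "play_rows", "arguments": {
  "motion": [
    [1, [0, 0, -0.001], 0],
    [1, [0, 0, -0.002], 0]
  ]
}}

```text
time: 13.05
tool_pos: [0.4778, -0.0749, 0.1011]
tool_rot: [0.486, 0.515, 0.485, -0.514]
contact_force: [-12.9, 3.3, 29.9]
gripper_width: -0.004
```

Call:
{"name": "play_rows", "arguments": {
  "motion": [
    [1, [0, 0, 0], 0],
    [1, [0, 0, 0], 0],
    [1, [0, 0, 0], 0],
    [1, [0, 0, 0], 0],
    [1, [0, 0, 0], 0]
  ]
}}

```text
time: 13.55
tool_pos: [0.4777, -0.0749, 0.1012]
tool_rot: [0.486, 0.515, 0.485, -0.514]
contact_force: [-11.2, 3.7, 26.5]
gripper_width: -0.001
```

Call:
{"name": "play_rows", "arguments": {
  "motion": [
    [1, [0, 0, 0], 0],
    [1, [0, 0, 0], 0],
    [1, [0, 0, 0], 0],
    [1, [0, 0, 0.002], 0],
    [1, [0, 0, 0.005], 0]
  ]
}}

```text
time: 14.05
tool_pos: [0.4771, -0.0748, 0.1034]
tool_rot: [0.486, 0.515, 0.485, -0.514]
contact_force: [-3.7, 0.2, 8.3]
gripper_width: -0.003
```

Call:
{"name": "play_rows", "arguments": {
  "motion": [
    [1, [-0.001, 0, 0.006], 0],
    [1, [-0.002, 0, 0.012], 0],
    [1, [-0.002, 0, 0.018], 0],
    [1, [-0.002, 0, 0.024], 0],
    [1, [-0.002, 0, 0.03], 0]
  ]
}}

```text
time: 14.55
tool_pos: [0.4736, -0.0744, 0.1309]
tool_rot: [-0.485, -0.514, -0.486, 0.515]
contact_force: [0.0, 0.1, -0.3]
gripper_width: -0.002
```

Call:
{"name": "play_rows", "arguments": {
  "motion": [
    [1, [0, 0, 0.02], 0],
    [1, [0, 0, 0.05], 0],
    [1, [0, 0, 0.08], 0],
    [1, [0, 0, 0.11], 0],
    [1, [0, 0, 0.14], 0]
  ]
}}

```text
time: 15.05
tool_pos: [0.4734, -0.0744, 0.2714]
tool_rot: [-0.484, -0.514, -0.486, 0.515]
contact_force: [-0.1, -0.0, 0.7]
gripper_width: -0.003
```

Call:
{"name": "play_rows", "arguments": {
  "motion": [
    [1, [0, 0, 0.01], 0],
    [1, [0, 0, 0.01], 0]
  ]
}}

```text
time: 15.25
tool_pos: [0.4746, -0.0747, 0.2823]
tool_rot: [0.486, 0.515, 0.485, -0.514]
contact_force: [0.2, -0.0, -0.4]
gripper_width: 0.0
```

```bash
python3 look.py c scene side wrist
python3 - <<'E'
from h import *
a=cv2.imread('pics/scene_c.png')[120:300,300:480];b=cv2.imread('pics/wrist_c.png')[:400:2,::2]
cv2.imwrite('pics/sc.png',np.hstack([cv2.resize(a,(450,450)),cv2.resize(b[:,:],(350,450))]))
for n,t in(('scene','bottle'),('scene','weight'),('side','dishes'),('wrist','dishes')):
    print(t,[(round(r['score'],2),np.round(r['at'],4)) for r in nets.landmark_of(n,t)[:2]])
E
```

```text
15.25 [ 0.4746137  -0.07471511  0.28225038] press [ 1.24691669e-04 -1.91109793e-03  2.82250381e-01] [ 0.21371414 -0.04116845 -0.43072028]
scene rack_center [(0.9, array([-0.0563,  0.4381,  0.0255])), (0.85, array([-0.0468,  0.6901,  0.0249])), (0.59, array([0.0054, 0.0532, 0.0277]))]
scene lever_pad [(0.53, array([ 0.0028, -0.0008,  0.1272]))]
scene stop_face [(0.17, array([0.0064, 0.0557, 0.0292]))]
scene window_center [(0.78, array([ 0.0041, -0.0003,  0.1472]))]
rack end [0.1402 0.141 ]
side rack_center [(0.91, array([0.006 , 0.0534, 0.0312])), (0.64, array([-0.0458,  0.6862,  0.0158])), (0.56, array([-0.0572,  0.4412,  0.0352]))]
side lever_pad [(0.49, array([-0.0002, -0.0009,  0.1218]))]
side stop_face []
side window_center [(0.6, array([ 0.0011, -0.0041,  0.1451]))]
rack end [0.1419 0.1578]
wrist rack_center [(0.69, array([0.0061, 0.0606, 0.0266]))]
wrist lever_pad [(0.94, array([ 0.0011, -0.0039,  0.1233]))]
wrist stop_face [(0.72, array([ 0.0018, -0.0213,  0.024 ])), (0.32, array([-0.1166,  0.1689, -0.001 ]))]
wrist window_center []
rack end [0.1359 0.1365]
bottle [(0.91, array([0.617 , 0.0795, 0.0013]))]
weight [(0.52, array([ 0.3617,  0.1028, -0.0015]))]
dishes [(0.79, array([ 0.4144, -0.2404,  0.0006]))]
dishes [(0.82, array([ 4.170e-01, -2.406e-01, -3.000e-04]))]
```

View pics/sc.png

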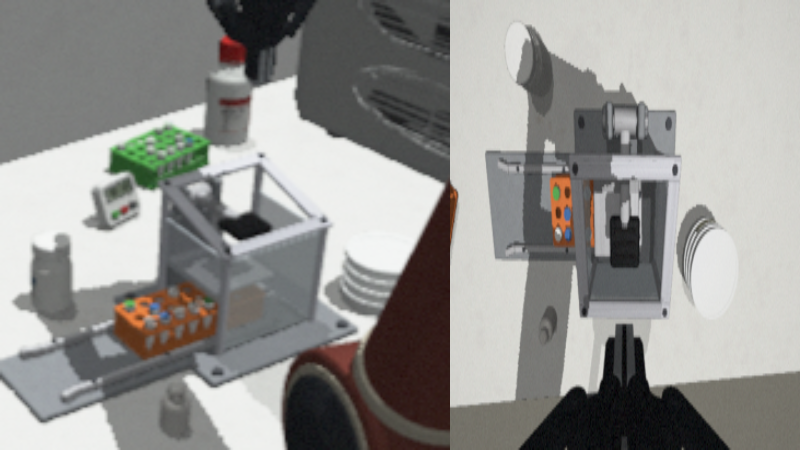

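The pictures show the lever pad back up, the rack against the stop and the bystanders standing as before.

```bash
python3 -c "
from plant import workorder;print(workorder.job_done())"
```

```text
the job is handed in; nothing more can be done
None
```

The job is done and handed in at 15.4 s on the robot's clock, well under the 51 s limit.

- **Rack:** I pushed it with shut fingertips about 105 mm along the channel. The force rose from about 3 N to 24 N at the stop.
- **Lever:** I pressed it through the window until the force jumped from about 10 N to 30 N at the lower stop, with the tip at z ≈ 0.101 m. I held it there for about 1 s, then came out upwards.

**Last checks:**
- **Rack end face:** it was at y ≈ 140 mm in the press's frame (scene camera), where home is 140 mm, and it did not move between the push and the last look.
- **Lever pad:** it was back at rest height; the cameras gave 122 to 127 mm against a nominal 125 mm.
- **Bystanders:** the bottle, weight and dishes were within about 4 mm of their first readings, which is the networks' accuracy.
- **Guard:** I saw no sign of contact with it, but I had no direct contact check.
- **Robot:** the arm was free above the guard with about 0 N on the tool.

**Disagreements:**
- **Rack end face:** the wrist camera read 136 mm and the side camera about 142 mm. I put this down to small camera offsets, because the wrist camera also placed the stop 1 to 3 mm too far the same way.
- **Rack centre:** the networks' last readings varied from 53 to 61 mm, against 60 mm at home.

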